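Set the adjustable wrench to the red mark

ROBOT

A 6-joint arm with a two-finger parallel gripper is mounted at the origin on the work surface. World frame = base frame: x ahead of the robot, y to its left, z up, the work surface at z = 0. Lengths are in m, angles in rad, forces in N, time in s.
With the tool pointing down it reaches from about 0.275 to 0.725 m from the base axis. Payload 5.6 kg.
Tool frame: the origin (TCP) lies at the very end of the fingers, on their centre line; the grasp point (between the pads) lies 19 mm behind it (pinch_z is the distance from the TCP to the grasp point, in m); z points along the fingers, y is the line along which they close (so a half turn about z gives the same grasp; the last joint's range is limited). The gripper opens to 85 mm and grips with 20 to 120 N. Pads are 22 mm wide; open, the fingers measure 114 mm over their backs; the gripper's body (76 mm by 85 mm) begins 54 mm behind the grasp point. The pads swing forward as they close: fully open they stand 13 mm farther back than shut.
Start: joints at [1.476, 0.255, 0.108, 0, -1.424, -0.285], TCP at [0.204, 0.511, 0.231] pointing down, gripper open.
Joint ranges: [-2.95, 2.95], [-1.21, 1.97], [-1.09, 1.5], [-2.87, 1.71], [-2.94, -0.07], [-3.05, 3.05]. Speed limits (rad/s): [2.57, 2.57, 3.14, 3.14, 3.14, 3.14].

INTERFACE

Orientations are given as a unit quaternion [x, y, z, w].
In Python, from station import get_state, get_image, finish_job, pinch_z gives the robot as it stands.
- The arm moves only by the tool move_arm, never from a script. Its argument "plan" is a list that holds one entry, the list of rows, each a list of 5 numbers: the finger opening in mm, from 0 to 85.4, then the shift along the tool's x, y, z in mm, then the turn about the tool's z in degrees. In form: [[[claw, tx, ty, tz, twist], ...]]. A call has 1 to 12 rows; each row shifts and turns the commanded pose from where the row before left it, along the tool's axes as they then stand; what a row does not reach is not made up. A row lasts 1/12 s, in which the tool goes at most 41.7 mm and 7.16 degrees, less where a joint would pass 70% of its speed; a pose out of reach is approached as far as the arm can. A call is refused whole if a number of a shift passes 41.7 or a number of a turn 7.16, either way. A call with a gripper value outside its range is refused whole. The fingers move at their own pace and stop on an object; "grip_force" is the grip in N (left out, the last holds). Time passes only in rows, so rows that do not move let the fingers close. It gives the time, the measured TCP pose, the force, the opening and the grip force at its end, in the units of the state.
- get_state(): the state, without advancing time (a new reading comes with each control period).
- get_image(name): name is "side" or "top" or "wrist"; returns a dict with "color" (384x512x3 uint8, blue, green, red), "z_map" (384x512 float32, m along the optical axis (not along the pixel's ray), 0 where there is no reading), "K" (3x3 intrinsics, pixels), "rvec" (rotation vector, rad) and "tvec" (3), from world to camera coordinates, as OpenCV has them; the wrist camera has in their place "T_tool_cam" (4x4, takes a point from camera to tool coordinates, whose origin is the TCP and whose axes are the flange's). Camera axes: x right, y down, z forward; pixel columns grow to the right and rows downward; lengths in m; the calibration is good to about 2 mm. A picture is of the moment at which its call begins: read the wrist's pose just before it.
- finish_job(): hands the job in; it is judged then, once.
The state is a dict: "time": time; "q": joint angles; "qd": joint speeds; "joint_efforts": joint torques, N m; "tool_pos": TCP position; "ee_rot": TCP orientation; "force": force on the tool from outside, world axes, zero at the start; "ft_torque": the same for the moment, N m; "finger_gap": finger opening in m; "grasp_force": force on a finger pad.
Only numpy, scipy, OpenCV 4.12 (cv2) and the standard library are available. Lean on these libraries where they do the work, as an engineer would, in place of code of your own. Each camera call takes 0.05 s, during which the arm holds its last target. There are 200 camera calls.

TASK

The big adjustable wrench lying on the desk has to be set for the next nut: roll its knurled wheel under a fingertip until the movable jaw has closed to the red gauge mark, with the jaw's inner face standing on the mark. Drive the jaw only by the wheel, do not push the jaw itself; leave the wrench lying flat where it is (do not pick it up or drag it about) and do not disturb the other things. Finish with the hand clear.

Things in the scene. Friction and masses are not known exactly. Their poses are not given: they have to be found in the camera images.
- wrench: Loose chromed adjustable wrench, 460 mm long, 2.4 kg, lying flat. Origin: on the desk under the middle of its knurled wheel. x: level, out of the mouth; y: level, the way the movable jaw opens, along the wheel's axle; z up. The handle runs 345 mm from the origin towards -x, 22.5 degrees to +y. Jaws 26 mm thick; fixed jaw x 30 to 100, y -65 to -26 mm; the head around the wheel is 22.5 mm high.
- wheel_top (a point): Topmost point of the wheel, 25.5 mm above the desk, middle of its length; 3 mm proud of the flat head around it, which is flat and clear to 30 mm from here along the wrench's x and 25 mm along y. Rolling the wheel's top towards the handle (wrench -x) closes the jaws, towards the mouth (+x) opens them.
- jaw_gap (a joint): Gap between the jaws in m: 0 shut, 0.053 fully open. 0.030 when the movable jaw's inner face stands on the middle of the red mark. It starts 7 to 14 mm wider than the mark.
- red_mark (a point): Front end of the red gauge mark, mid-width: a painted stripe 3 mm wide (along the wrench's y) and 14 mm long (along x) on top of the head, 22.8 mm above the desk, ending at the throat, 30 mm from the fixed jaw's inner face. Black scale lines stand every 10 mm on both sides of it.
- jaw_face (a point): Top corner of the movable jaw's inner face at its root, just in front of the throat; moves with the jaw along the wrench's y. Above the mark when its wrench y equals the mark's.
- movable_jaw: The chromed sliding jaw, 26 mm thick, on the wrench's +y side; its toothed root sticks out of the side of the head. Its origin is on the desk, away from the jaw, and moves with it along the wrench's y. Not to be pushed.
- wheel: The dark knurled wheel (worm) in the window of the wrench's head: a cylinder 25 mm across and 30 mm long, axle level along the wrench's y; origin at its centre, 13 mm above the desk. It turns without end and stays where it is left; about 1 N along the rim turns it, so a few newtons of pressure are enough. One full turn (78.5 mm of rim) moves the jaw 10 mm.
- bolt: Loose steel hex bolt standing on its head with a brass nut on it, 35 mm wide, 73 mm high, off the mouth of the wrench. Origin under its centre.
- drawer_pull: Loose brass bow-shaped drawer handle, 142 mm long, 32 mm high. Origin under its centre.
- tape_roll: Loose tan roll of masking tape lying flat, 104 mm diameter, 25 mm high. Origin under its centre.
- marker: Loose red and white marker pen, 134 mm long, 18 mm thick, lying beside the handle. Origin under its middle.
- paint_tin: Loose red and white paint tin, 99 mm diameter, 115 mm high. Origin under its centre.
- brush: Loose paint brush, 200 mm long, lying flat. Origin under its middle.
- screwdriver: Loose yellow screwdriver, 200 mm long, lying flat. Origin under its middle.

How it is judged:
On the way:
1. the jaw comes to the mark while a fingertip is on the wheel (contact force between the fingers and wheel above 0.5 N and value of joint jaw_gap below 0.0316 m).
At the end, for the whole second after the job is handed in: The movable jaw's inner face stands on the red mark (gap 28.5 to 31.5 mm), the wheel at rest; the wrench lies flat within 30 mm of where it lay, and every other thing within 20 mm of where it stood (value of joint jaw_gap between 0.0285 and 0.0315 m and angular speed of wheel below 0.05 rad/s and height (world z) of wrench below 0.005 m and angle between wrench's own z axis and vertical below 0.05 rad and distance of wrench from where it was at the start of the episode below 0.03 m and linear speed of wrench below 0.01 m/s and distance of each of bolt, drawer_pull, tape_roll, marker, paint_tin, brush, screwdriver from where it was at the start of the episode below 0.02 m); the robot touches nothing.
It fails at once if the wrench is lifted or tipped up (height (world z) of wrench above 0.012 m or angle between wrench's own z axis and vertical above 0.12 rad).
It fails at once if the wrench is dragged more than 30 mm (distance of wrench from where it was at the start of the episode above 0.03 m).
It fails at once if the movable jaw is pushed directly (contact force between any of the fingers, the arm and movable_jaw above 4 N).
It fails at once if another thing is moved more than 20 mm (distance of any of bolt, drawer_pull, tape_roll, marker, paint_tin, brush, screwdriver from where it was at the start of the episode above 0.02 m).
It also fails if it takes over 51 s, if anything falls off the work surface, if the arm or the gripper's body presses on something with over 40 N, if the wrist force passes 120 N, or if a joint passes its speed limit or range.

## Working session

There is one attempt and no reset: what is moved stays moved. The work goes in short steps, Python scripts to look and compute and a tool call to move; the robot and the scene stay as the last step left them, time stands still between calls to the robot, and variables do not carry over. Pictures are saved under pics/ and viewed, at most 10 in all, crops included, and the job is handed in when it is done.

Besides the shell and the picture viewer there is one more tool, called after "Call:" by a JSON object that holds its "api" and its "payload". move_arm: Moves the arm, as the interface text tells. Its arguments: {"type":"object","properties":{"plan":{"type":"array"},"grip_force":{"type":"number"}},"required":["plan"]}

```bash
mkdir -p pics; ls; cat > h.py <<'E'
import numpy as np, cv2
from station import *
from scipy.spatial.transform import Rotation as R
def cam(im,st=None):
    # returns Rwc (cam->world), origin
    if 'rvec' in im:
        Rm=cv2.Rodrigues(np.array(im['rvec'],float))[0]; return Rm.T, -Rm.T@np.array(im['tvec'],float).ravel()
    T=np.eye(4);T[:3,:3]=R.from_quat(st['ee_rot']).as_matrix();T[:3,3]=st['tool_pos'];T=T@np.array(im['T_tool_cam']);return T[:3,:3],T[:3,3]
def ray(im,uv,z,st=None):
    A,o=cam(im,st);uv=np.atleast_2d(np.array(uv,float))
    d=(np.c_[uv,np.ones(len(uv))]@np.linalg.inv(np.array(im['K'])).T)@A.T
    return o+d*((z-o[2])/d[:,2])[:,None]
def proj(im,P,st=None):
    A,o=cam(im,st);p=(np.atleast_2d(P)-o)@A; p=p@np.array(im['K']).T; return p[:,:2]/p[:,2:]
E
python3 - <<'E'
from h import *
st=get_state();print(st)
ims=[get_image(n) for n in('top','side','wrist')]
for n,i in zip('tsw',ims):
    cv2.imwrite(f'pics/{n}0.png',i['color']); print(n,cam(i,st)[1],i['K'][0][0])
print(ims[2]['T_tool_cam'])
E
```

```text
pics
{'time': 0.0, 'q': array([ 1.47560430e+00,  2.55707081e-01,  1.07002599e-01, -4.48731396e-04,
       -1.42388082e+00, -2.84595043e-01]), 'qd': array([-0.00024127,  0.00078968, -0.00040383, -0.00223502,  0.00084708,
        0.00013075]), 'joint_efforts': array([-4.51161286e-04, -3.86628985e+01,  2.37942767e+01,  5.36508545e+00,
       -6.08128335e-03, -3.24197458e-06]), 'tool_pos': array([0.20367126, 0.5103711 , 0.23042004]), 'ee_rot': array([ 9.82017681e-01, -1.88786716e-01, -1.36342157e-04,  9.11463224e-04]), 'force': array([-0.6418397 ,  0.07826303,  0.37624372]), 'ft_torque': array([ 0.01368981, -0.04304976,  0.01618336]), 'grasp_force': 0.0, 'finger_gap': 0.08521117201964945}
t [0.28186882 0.01242846 1.56909295] 453.7081959958709
s [-0.02580912 -0.90776939  0.9607022 ] 484.43058410015016
w [0.2759481  0.48275186 0.37271587] 278.45161200933694
[[ 3.00136379e-04 -9.54039979e-01 -2.99679210e-01  7.73765243e-02]
 [ 9.99999843e-01  4.28130768e-04 -3.61444948e-04 -8.86536414e-04]
 [ 4.73134821e-04 -2.99679055e-01  9.54039957e-01 -1.42291801e-01]
 [ 0.00000000e+00  0.00000000e+00  0.00000000e+00  1.00000000e+00]]
```

View pics/t0.png

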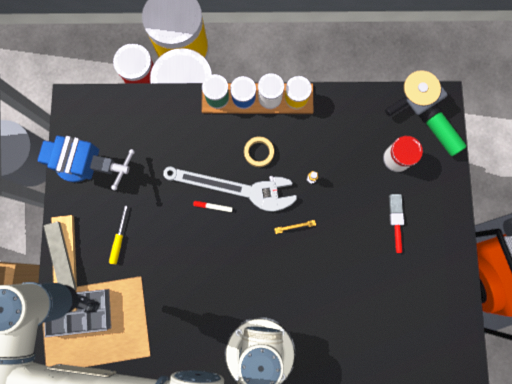

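View pics/w0.png

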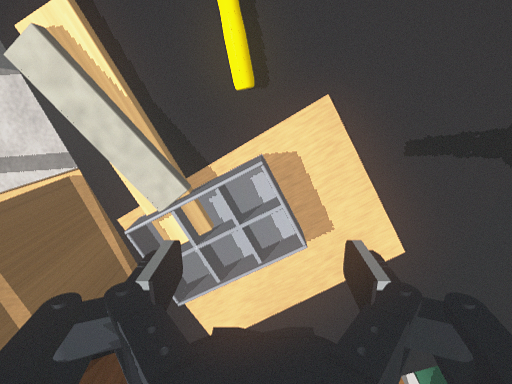

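The top view shows the wrench head at about (270,193), with its mouth to the right at (290,193) and the handle running to (168,173). The bolt is at (313,177). The wrist view shows only the tray, so the arm is well off to the left.

```bash
python3 - <<'E'
from h import *
i=get_image('top');s=get_image('side')
print(ray(i,[[270,193],[168,173],[290,183],[290,203],[313,177],[260,355]],0.0225))
c=i['color'][165:220,240:325];cv2.imwrite('pics/c1.png',cv2.resize(c,None,fx=9,fy=9,interpolation=cv2.INTER_CUBIC))
hsv=cv2.cvtColor(c,cv2.COLOR_BGR2HSV);m=((hsv[...,0]<8)|(hsv[...,0]>172))&(hsv[...,1]>120)&(hsv[...,2]>80)
print((np.argwhere(m)[:,::-1]+[240,165]).tolist())
E
```

```text
[[ 0.53246397 -0.04196399  0.0225    ]
 [ 0.60572498  0.31181626  0.0225    ]
 [ 0.56703642 -0.11179179  0.0225    ]
 [ 0.49706461 -0.11031255  0.0225    ]
 [ 0.58761367 -0.19220091  0.0225    ]
 [-0.0009591  -0.00218064  0.0225    ]]
[]
```

View pics/c1.png

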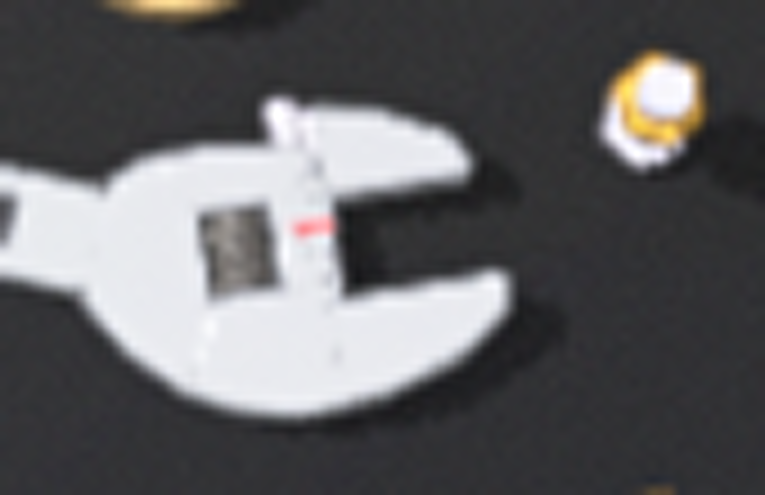

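The enlarged crop shows the wheel centred at crop (239,250), which is full-image (266.5,192.8). The red mark runs (295–333,228). The movable jaw's inner face is above the mark, at crop row ~192, and the bolt is clear to the right. I'll hover over the wheel with tool x along wrench x.

Call:
{"api": "move_arm", "payload": {"plan": [[[0,28.2,21.1,3.3,0],[0,28.2,21.1,3.3,0],[0,28.2,21.1,3.3,0],[0,28.2,21.1,3.3,0],[0,28.2,21.1,3.3,0],[0,28.2,21.1,3.3,0],[0,28.2,21.1,3.3,0],[0,28.2,21.1,3.3,0],[0,28.2,21.1,3.3,0],[0,28.2,21.1,3.3,0],[0,28.2,21.1,3.3,0],[0,28.2,21.1,3.3,0]]]}}

```text
time: 1.25
tool_pos: [0.4248, 0.1486, 0.1917]
ee_rot: [0.982, -0.189, 0.0, -0.0]
force: [-0.2, 0.8, 0.8]
finger_gap: 0.0
grasp_force: 0.0
```

Call:
{"api": "move_arm", "payload": {"plan": [[[0,28.2,21.1,3.3,0],[0,28.2,21.1,3.3,0],[0,28.2,21.1,3.3,0],[0,28.2,21.1,3.3,0],[0,28.2,21.1,3.3,0],[0,28.2,21.1,3.3,0],[0,0,0,0,6.5],[0,0,0,0,6.5],[0,0,0,0,6.5],[0,0,0,0,6.5],[0,0,0,0,6.5],[0,0,0,0,6.5]]]}}

```text
time: 2.25
tool_pos: [0.5344, -0.0302, 0.1717]
ee_rot: [0.861, -0.508, -0.0, 0.0]
force: [0.3, -0.5, 0.6]
finger_gap: 0.0002
grasp_force: 0.0
```

Call:
{"api": "move_arm", "payload": {"plan": [[[0,0,0,0,6.5],[0,0,0,0,6.5],[0,0,0,0,6.5],[0,0,0,0,0],[0,0,0,0,0]]]}}

```text
time: 2.67
tool_pos: [0.5344, -0.0301, 0.1718]
ee_rot: [0.766, -0.643, -0.0, 0.0]
force: [0.0, -0.2, 0.7]
finger_gap: -0.0003
grasp_force: 0.0
```

```bash
python3 - <<'E'
from h import *
st=get_state();i=get_image('wrist');print(st['time'],st['tool_pos'],st['ee_rot'],st['force'],st['finger_gap'],st['q'])
cv2.imwrite('pics/w1.png',i['color'])
print(proj(i,[st['tool_pos']],st))
E
```

```text
2.6667 [ 0.53439977 -0.0301095   0.17178957] [ 7.65661007e-01 -6.43244282e-01 -9.18760391e-05  8.22981356e-05] [ 0.03544253 -0.23708116  0.70984317] -0.00028188040268592365 [ 2.36304510e-01  2.51804248e-01 -4.85552631e-02 -5.24591448e-05
 -1.27067836e+00 -6.29486679e-02]
[[264.59022768 242.53984766]]
```

View pics/w1.png

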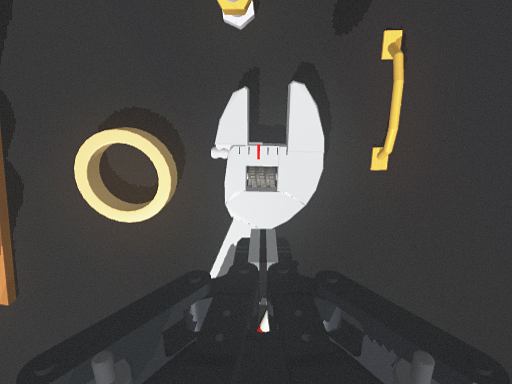

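In this wrist view the wheel window is at (262,179), the red mark at (258,145–158), the movable jaw face at column ~248 and the fixed jaw face at ~288. That puts the gap at about 40 mm. Next I'll measure it properly.

```bash
cat >> h.py <<'E'
def measure(i,st,verbose=True):
    c=i['color'];hsv=cv2.cvtColor(c,cv2.COLOR_BGR2HSV);H,S,V=cv2.split(hsv)
    red=(((H<8)|(H>172))&(S>140)&(V>90)).astype(np.uint8)
    red[:, :150]=0; red[:, 380:]=0; red[225:]=0
    n,l,s,ce=cv2.connectedComponentsWithStats(red); k=1+np.argmax(s[1:,4]); p=np.argwhere(l==k)[:,::-1]
    M=ray(i,p,0.0228,st)[:,:2]; return red,p,M
E
python3 - <<'E'
from h import *
st=get_state();i=get_image('wrist')
r,p,M=measure(i,st); print(p.min(0),p.max(0),M.mean(0))
c=i['color'];g=cv2.cvtColor(c,cv2.COLOR_BGR2GRAY)
print('wheelcols',g[178,235:290].tolist());print('wheelrows',g[155:205,255].tolist())
print('gap row130',g[130,235:300].tolist());print('row100',g[110,235:300].tolist())
f=ray(i,[[288,140],[288,100],[288.,85],[248,140],[248,100]],0.026,st);print(f)
E
```

```text
[257 145] [259 158] [ 0.54498289 -0.05547399]
wheelcols [232, 232, 233, 232, 233, 232, 232, 232, 232, 236, 205, 142, 227, 140, 141, 124, 120, 119, 120, 125, 104, 111, 142, 142, 125, 116, 123, 123, 123, 108, 97, 138, 142, 130, 122, 130, 124, 123, 123, 100, 104, 178, 189, 221, 231, 231, 232, 232, 231, 232, 232, 232, 231, 231, 230]
wheelrows [234, 233, 234, 234, 232, 232, 232, 232, 233, 235, 216, 118, 73, 86, 90, 95, 95, 91, 96, 106, 100, 112, 114, 104, 127, 125, 128, 138, 144, 134, 145, 149, 118, 112, 118, 117, 180, 231, 235, 234, 234, 234, 233, 235, 234, 234, 234, 234, 234, 234]
gap row130 [230, 231, 232, 231, 231, 231, 230, 232, 230, 231, 232, 238, 173, 123, 73, 59, 62, 59, 62, 60, 57, 55, 57, 59, 62, 59, 60, 62, 56, 62, 61, 62, 61, 63, 57, 62, 64, 59, 61, 61, 60, 62, 61, 60, 63, 58, 62, 61, 62, 63, 55, 109, 133, 147, 232, 232, 230, 232, 232, 231, 231, 231, 231, 232, 232]
row100 [230, 232, 230, 233, 232, 231, 232, 231, 233, 230, 233, 237, 176, 120, 72, 57, 53, 57, 55, 55, 58, 54, 53, 69, 64, 64, 64, 68, 67, 65, 66, 67, 68, 67, 64, 68, 68, 63, 66, 66, 64, 62, 64, 63, 68, 69, 66, 64, 67, 65, 65, 63, 125, 135, 160, 230, 232, 230, 231, 233, 232, 232, 231, 232, 232]
[[ 0.51667686 -0.07306289  0.026     ]
 [ 0.52449061 -0.11138546  0.026     ]
 [ 0.52725797 -0.12495796  0.026     ]
 [ 0.55713583 -0.06595948  0.026     ]
 [ 0.56328967 -0.10457411  0.026     ]]
```

```bash
python3 - <<'E'
from h import *
st=get_state();i=get_image('wrist');A,o=cam(i,st)
K=np.array(i['K']);Z=i['z_map']
def pt(u,v):
    d=np.linalg.inv(K)@[u,v,1];return A@(d*Z[v,u])+o
a=np.radians(-80);X=np.array([np.cos(a),np.sin(a)]);Y=np.array([-X[1],X[0]])
print('wheel',ray(i,[[261,178.5]],.0255,st),'mark end',ray(i,[[258,144.7]],.0228,st))
O=ray(i,[[258,144.7]],.0228,st)[0,:2]-30*.001*X-.004*Y;print('O from mark',O)
for v in range(140,200,3): print(v,[(lambda p:(round(p[2]*1000,1),round((p[:2]-O)@X*1000,1)))(np.mean([pt(u,v) for u in range(a,b)],0)) for a,b in((252,272),(278,283))])
p=pt(295,125);q=pt(240,125);print(p,q,(p[:2]-O)@Y)
# along y edges at rows in front of throat
for v in(120,130,138):
    g=cv2.cvtColor(i['color'],cv2.COLOR_BGR2GRAY)[v].astype(int)
    l=[u for u in range(235,262) if g[u]>200>=g[u+1]][-1]+.5; r=[u for u in range(270,300) if g[u]<200<=g[u+1]][0]+.5
    L,Rr=ray(i,[[l,v],[r,v]],.026,st)[:,:2];print(v,l,r,(L-O)@Y,(Rr-O)@Y,(L-O)@X)
E
```

```text
wheel [[ 0.53698519 -0.02778978  0.0255    ]] mark end [[ 0.54619647 -0.06250473  0.0228    ]]
O from mark [ 0.53704779 -0.03365509]
140 [(np.float64(-0.4), np.float64(31.9)), (np.float64(-0.4), np.float64(31.9))]
143 [(np.float64(11.8), np.float64(30.2)), (np.float64(5.3), np.float64(29.3))]
146 [(np.float64(21.7), np.float64(28.5)), (np.float64(22.3), np.float64(28.5))]
149 [(np.float64(22.2), np.float64(25.4)), (np.float64(22.0), np.float64(25.3))]
152 [(np.float64(22.2), np.float64(22.2)), (np.float64(22.4), np.float64(22.2))]
155 [(np.float64(22.3), np.float64(19.1)), (np.float64(22.1), np.float64(19.0))]
158 [(np.float64(22.0), np.float64(15.8)), (np.float64(22.3), np.float64(15.8))]
161 [(np.float64(22.0), np.float64(12.6)), (np.float64(22.4), np.float64(12.6))]
164 [(np.float64(22.3), np.float64(9.4)), (np.float64(21.9), np.float64(9.3))]
167 [(np.float64(15.7), np.float64(4.6)), (np.float64(21.6), np.float64(5.9))]
170 [(np.float64(20.6), np.float64(2.4)), (np.float64(22.0), np.float64(2.7))]
173 [(np.float64(22.5), np.float64(-0.5)), (np.float64(21.9), np.float64(-0.6))]
17
[... 291 characters left out ...]
float64(22.2), np.float64(-14.0))]
188 [(np.float64(13.3), np.float64(-20.2)), (np.float64(21.9), np.float64(-17.6))]
191 [(np.float64(22.0), np.float64(-21.0)), (np.float64(21.9), np.float64(-21.0))]
194 [(np.float64(22.2), np.float64(-24.4)), (np.float64(22.8), np.float64(-24.2))]
197 [(np.float64(22.3), np.float64(-27.9)), (np.float64(22.7), np.float64(-27.7))]
[ 0.51269986 -0.08899909  0.02586984] [ 0.56747984 -0.07940815  0.02592562] -0.033588419937763465
120 246.5 288.5 0.015357744531345741 -0.02687244262794962 0.055251520190339944
130 246.5 288.5 0.015540519637245946 -0.02713660087673897 0.045377854574062605
138 246.5 288.5 0.015689549023631344 -0.02735198755627617 0.03732716123198544
```

The wheel crest, taken from the z-map, is at about (0.5365,-0.028). The gap comes out near 41.5 mm, so the wheel needs about 90 mm of rim travel. I'll descend to just above it.

Call:
{"api": "move_arm", "payload": {"plan": [[[0,7.3,-2.5,30,0],[0,0,0,34,0],[0,0,0,34,0],[0,0,0,30,0],[0,0,0,12,0],[0,0,0,2,0],[0,0,0,0,0],[0,0,0,0,0]]]}}

```text
time: 3.48
tool_pos: [0.5393, -0.0368, 0.0311]
ee_rot: [0.765, -0.644, 0.001, -0.001]
force: [0.3, 0.5, 0.9]
finger_gap: -0.0001
grasp_force: 0.0
```

Call:
{"api": "move_arm", "payload": {"plan": [[[0,0,0,1.5,0],[0,0,0,1,0],[0,0,0,0,0],[0,0,0,0,0]]]}}

```text
time: 3.82
tool_pos: [0.5385, -0.0368, 0.028]
ee_rot: [0.765, -0.644, 0.0, -0.0]
force: [0.0, 0.9, -0.6]
finger_gap: 0.0001
grasp_force: 0.0
```

Call:
{"api": "move_arm", "payload": {"plan": [[[0,0,0,1,0],[0,0,0,1,0],[0,0,0,0,0],[0,0,0,0,0]]]}}

```text
time: 4.15
tool_pos: [0.5383, -0.0369, 0.0255]
ee_rot: [0.765, -0.644, 0.0, -0.0]
force: [0.8, 0.2, 0.7]
finger_gap: -0.0003
grasp_force: 0.3
```

Call:
{"api": "move_arm", "payload": {"plan": [[[0,0,0,0.5,0],[0,0,0,0,0],[0,0,0,0,0]]]}}

```text
time: 4.4
tool_pos: [0.5384, -0.0369, 0.0253]
ee_rot: [0.765, -0.644, 0.0, -0.0]
force: [-0.7, 0.5, 3.9]
finger_gap: -0.0001
grasp_force: 2.1
```

Call:
{"api": "move_arm", "payload": {"plan": [[[0,0,0,0.5,0],[0,0,0,0,0],[0,0,0,0,0]]]}}

```text
time: 4.65
tool_pos: [0.5385, -0.037, 0.0251]
ee_rot: [0.765, -0.644, 0.0, -0.0]
force: [-1.6, -0.8, 6.8]
finger_gap: -0.0003
grasp_force: 3.6
```

Contact is made at about 7 N. First stroke.

Call:
{"api": "move_arm", "payload": {"plan": [[[0,-2,0,0,0],[0,-2,0,0,0],[0,-2,0,0,0],[0,-2,0,0,0],[0,-2,0,0,0],[0,-2,0,0,0],[0,-2,0,0,0],[0,-2,0,0,0],[0,-2,0,0,0],[0,0,0,0,0]]]}}

```text
time: 5.48
tool_pos: [0.5357, -0.0194, 0.0253]
ee_rot: [0.765, -0.644, 0.001, -0.0]
force: [-1.1, -1.1, 7.0]
finger_gap: -0.0001
grasp_force: 3.8
```

```bash
cat >> h.py <<'E'
def gap(st,i,save=None):
    r,p,M=measure(i,st); g=cv2.cvtColor(i['color'],cv2.COLOR_BGR2GRAY)
    if save: cv2.imwrite(save,i['color'])
    return p.min(0),p.max(0),M.mean(0)
E
python3 - <<'E'
from h import *
st=get_state();i=get_image('wrist');print(st['tool_pos'],st['force'])
cv2.imwrite('pics/w2.png',i['color'])
try: print(gap(st,i))
except Exception as e: print(e)
E
```

```text
[ 0.53570942 -0.01938097  0.02530224] [-1.06516325 -1.11489457  7.01782516]
(array([257, 164]), array([262, 192]), array([ 0.54506743, -0.05608266]))
```

View pics/w2.png

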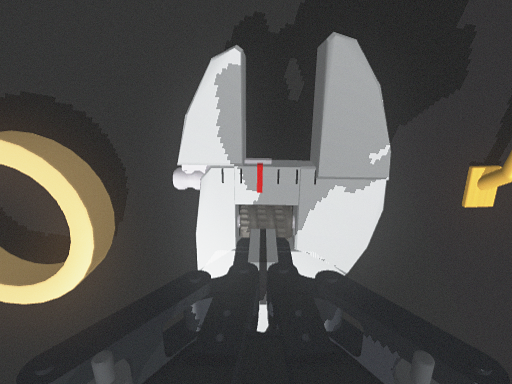

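The fingertip is on the wheel. The mark is at column 260 (rows 164–192), the movable jaw face at column ~245 and the fixed jaw's top edge at ~320. The jaw can be measured from here.

```bash
cat >> h.py <<'E'
a_=np.radians(-80);X=np.array([np.cos(a_),np.sin(a_)]);Y=np.array([-X[1],X[0]])
def jaw(i,st):
    """movable jaw face y minus mark y (mm), from top corner edge just before the throat"""
    r,p,M=measure(i,st); my=np.median(M@Y); g=cv2.GaussianBlur(cv2.cvtColor(i['color'],cv2.COLOR_BGR2GRAY),(3,1),0).astype(int)
    v0=p[:,1].min(); mu=int(np.median(p[:,0])); out=[]
    for v in range(v0-40,v0-9,4):
        row=g[v,mu-45:mu+4]; d=np.diff(row); k=int(np.argmin(d)); u=mu-45+k+.5
        W=ray(i,[[u,v]],.026,st)[0,:2]; out.append((v,u,round((W@Y-my)*1000,2)))
    return M.mean(0),out
E
python3 - <<'E'
from h import *
st=get_state();i=get_image('wrist');m,o=jaw(i,st);print(m,*o,sep='\n');
g=cv2.cvtColor(i['color'],cv2.COLOR_BGR2GRAY);print(g[150,235:262],g[150,300:330])
print(ray(i,[[313,150],[322,150],[313,165]],.026,st)[:,:2]@Y-m@Y)
E
```

```text
[ 0.54503987 -0.0560097 ]
(124, 215.5, np.float64(21.36))
(128, 218.5, np.float64(19.97))
(132, 217.5, np.float64(20.57))
(136, 216.5, np.float64(21.18))
(140, 219.5, np.float64(19.77))
(144, 222.5, np.float64(18.35))
(148, 223.5, np.float64(17.93))
(152, 224.5, np.float64(17.52))
[161 164 161 164 162 164 152 130 113 117 117  60  57  61  62  55  59  59
  58  59  58  58  49  55  52  59  54] [ 51  53  52  56  54  50  51  53  47  51  71  97 103 100  99  99  99  97
 101 100 147 162 162 163 163 164 163 163 164 161]
[-0.02761493 -0.03220498 -0.02800905]
```

One stroke closed the jaw about 2.3 mm, which matches the expected rolling. I'll run three more and then measure.

Call:
{"api": "move_arm", "payload": {"plan": [[[0,0,0,-4,0],[0,18,0,0,0],[0,0,0,0,0],[0,0,0,4,0],[0,0,0,0,0],[0,-3,0,0,0],[0,-3,0,0,0],[0,-3,0,0,0],[0,-3,0,0,0],[0,-3,0,0,0],[0,-3,0,0,0],[0,0,0,0,0]]]}}

```text
time: 6.58
tool_pos: [0.5357, -0.0187, 0.0252]
ee_rot: [0.765, -0.644, 0.001, -0.0]
force: [-1.6, -1.4, 7.3]
finger_gap: -0.0002
grasp_force: 3.9
```

Call:
{"api": "move_arm", "payload": {"plan": [[[0,0,0,-4,0],[0,18,0,0,0],[0,0,0,0,0],[0,0,0,4,0],[0,0,0,0,0],[0,-3,0,0,0],[0,-3,0,0,0],[0,-3,0,0,0],[0,-3,0,0,0],[0,-3,0,0,0],[0,-3,0,0,0],[0,0,0,0,0]]]}}

```text
time: 7.58
tool_pos: [0.5357, -0.0186, 0.0252]
ee_rot: [0.765, -0.644, 0.001, -0.0]
force: [-1.5, -0.3, 8.2]
finger_gap: 0.0006
grasp_force: 4.1
```

```bash
cat >> h.py <<'E'
def jaw(i,st):
    r,p,M=measure(i,st); my=np.median(M@Y); g=cv2.cvtColor(i['color'],cv2.COLOR_BGR2GRAY).astype(int)
    v0=p[:,1].min(); mu=int(np.median(p[:,0])); out=[]
    for v in range(v0-30,v0-9,4):
        f=lambda rng:next((u for u in rng if g[v,u]>138),0)
        us=[f(range(mu,mu-60,-1))+.5,f(range(mu+20,mu+90))-.5]
        out.append((v,us,np.round((ray(i,[[u,v] for u in us],.026,st)[:,:2]@Y-my)*1000,1)))
    return M.mean(0),out
E
python3 - <<'E'
from h import *
st=get_state();i=get_image('wrist');m,o=jaw(i,st);print(m,*o,sep='\n');
E
```

```text
[ 0.54506843 -0.05620254]
(132, [250.5, 321.5], array([  4.1, -31.4]))
(136, [250.5, 321.5], array([  4.1, -31.5]))
(140, [251.5, 320.5], array([  3.6, -31.1]))
(144, [251.5, 320.5], array([  3.7, -31.3]))
(148, [251.5, 320.5], array([  3.7, -31.4]))
(152, [251.5, 320.5], array([  3.7, -31.5]))
```

Call:
{"api": "move_arm", "payload": {"plan": [[[0,0,0,-4,0],[0,18,0,0,0],[0,0,0,0,0],[0,0,0,4,0],[0,0,0,0,0],[0,-3,0,0,0],[0,-3,0,0,0],[0,-3,0,0,0],[0,-3,0,0,0],[0,-3,0,0,0],[0,-3,0,0,0],[0,0,0,0,0]]]}}

```text
time: 8.63
tool_pos: [0.5356, -0.0185, 0.0251]
ee_rot: [0.765, -0.644, 0.001, -0.0]
force: [-1.7, 0.5, 7.9]
finger_gap: -0.0
grasp_force: 4.2
```

```bash
python3 - <<'E'
from h import *
st=get_state();i=get_image('wrist');m,o=jaw(i,st);print(m,*o,sep='\n');print(gap(st,i))
c=i['color'];cv2.imwrite('pics/w3.png',cv2.resize(c[120:220,190:340],None,fx=5,fy=5,interpolation=cv2.INTER_NEAREST))
E
```

```text
[ 0.54504144 -0.05618234]
(132, [255.5, 321.5], array([  1.6, -31.4]))
(136, [255.5, 321.5], array([  1.6, -31.5]))
(140, [255.5, 320.5], array([  1.6, -31.1]))
(144, [255.5, 320.5], array([  1.6, -31.3]))
(148, [255.5, 320.5], array([  1.7, -31.4]))
(152, [255.5, 319.5], array([  1.7, -31. ]))
(array([257, 162]), array([262, 190]), array([ 0.54504144, -0.05618234]))
```

View pics/w3.png

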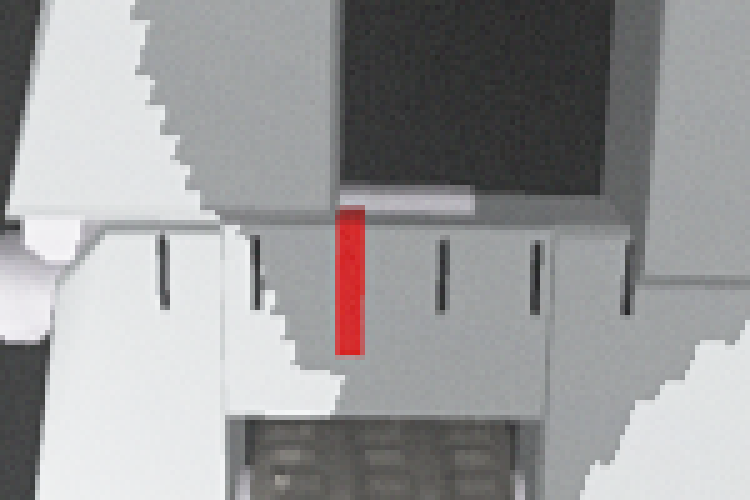

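The crop shows the jaw's inner face at the left edge of the red mark: face at 334–341, mark centre 350, about 9.5 px/mm. About 1.4 mm remains, which is 11 mm of rim.

Call:
{"api": "move_arm", "payload": {"plan": [[[0,0,0,-4,0],[0,15,0,0,0],[0,0,0,0,0],[0,0,0,4,0],[0,0,0,0,0],[0,-3,0,0,0],[0,-3,0,0,0],[0,-3,0,0,0],[0,-2,0,0,0],[0,0,0,0,0],[0,0,0,0,0]]]}}

```text
time: 9.6
tool_pos: [0.5362, -0.0228, 0.0253]
ee_rot: [0.765, -0.644, 0.001, -0.0]
force: [-2.1, -0.1, 9.6]
finger_gap: 0.0004
grasp_force: 4.9
```

Call:
{"api": "move_arm", "payload": {"plan": [[[0,0,0,-4,0],[0,0,0,-20,0],[0,0,0,-15,0],[0,0,0,0,0],[0,0,0,0,0]]]}}

```text
time: 10.02
tool_pos: [0.536, -0.0225, 0.0636]
ee_rot: [0.765, -0.645, 0.0, -0.001]
force: [0.1, 0.5, 0.4]
finger_gap: -0.0003
grasp_force: 0.0
```

```bash
python3 - <<'E'
from h import *
st=get_state();i=get_image('wrist');m,o=jaw(i,st);print(st['force'],m,*o,sep='\n');p=gap(st,i);print(p)
v,u=p[0][1],p[0][0]
c=i['color'];cv2.imwrite('pics/w4.png',cv2.resize(c[v-45:v+50,u-65:u+65],None,fx=6,fy=6,interpolation=cv2.INTER_NEAREST))
E
```

```text
[0.05944699 0.51510624 0.36550221]
[ 0.54494471 -0.05550573]
(127, [259.5, 308.5], array([  0. , -30.9]))
(131, [259.5, 308.5], array([  0.1, -31. ]))
(135, [259.5, 308.5], array([  0.1, -31.1]))
(139, [259.5, 307.5], array([  0.1, -30.6]))
(143, [259.5, 307.5], array([  0.1, -30.7]))
(147, [259.5, 307.5], array([  0.1, -30.8]))
(array([258, 157]), array([262, 178]), array([ 0.54494471, -0.05550573]))
```

View pics/w4.png

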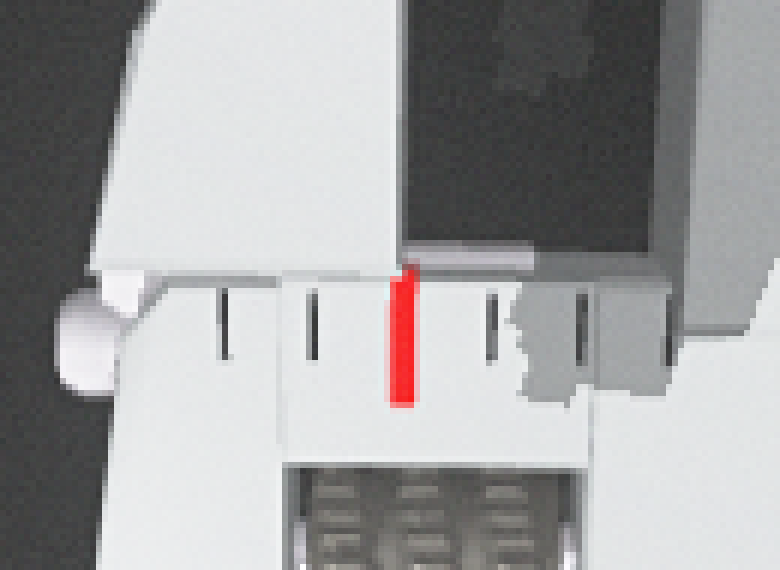

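The jaw face (column ~402) now stands on the middle of the mark (389–417), and the hand is about 38 mm clear of the wheel.

Call:
{"api": "move_arm", "payload": {"plan": [[[0,0,0,-30,0],[0,0,0,-30,0],[0,0,0,0,0],[0,0,0,0,0],[0,0,0,0,0]]]}}

```text
time: 10.48
tool_pos: [0.535, -0.0229, 0.122]
ee_rot: [0.764, -0.645, -0.001, 0.001]
force: [-0.2, -0.9, 0.2]
finger_gap: 0.0001
grasp_force: 0.0
```

```bash
python3 -c "
from station import *
print(finish_job())"
```

```text
the job is handed in; nothing more can be done
None
```

I rolled the wheel closed in five fingertip strokes. The last wrist view puts the movable jaw's inner face within about 0.1 mm of the red mark's middle, with the wrench where it lay, and I handed the job in at about 10.5 s with the hand clear; no verdict came back.

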